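# Shake out the dust box, draw the filter plate and show it over the tray

## Task

Service the dust box: with its flap shut, pull the sprung shaker slide out until its pointer stands level with the marker on the rail, keep it there for a second, and let it go home. Then lift the flap well open, draw out the filter plate hidden beneath (the one with the flat pull; leave the plate with the round knob in its slot) and finish still gripping it, held upright and still over the middle of the dust tray, about a hand's breadth above its rim. Leave the marker and everything else on the bench where they are.

Things in the scene. Friction and masses are not known exactly. Their poses are not given: they have to be found in the camera images.
- dustbox: cream metal dust box fixed to the bench, 180 (x) by 250 mm (y). Origin: centre of its underside; x from its front (near the robot) to its back, y to its left. Right part (y -125 to 25 mm): a well with its rim 130 mm high, under the hinged flap. Left part (y 25 to 125 mm): a deck 105 mm high with the shaker slide. In the well, two slots across the box at x -45 and +10 mm, y -50 mm, floor z 10 mm.
- flap (a joint): flap angle, rad: 0 shut, 1.57 upright, stop 1.9. A 178 x 148 mm sheet, 6 mm thick, its top 137 mm above the bench when shut, hinged along the back (+x) rim of the well; its front edge swings up and back. The hinge is stiff: the flap stays at any angle; about 4 N at the handle moves it.
- flap_hinge (a point): point on the hinge line of the flap, at the middle of its width; the hinge line runs along the box's y.
- flap_grip (a point): centre of the flap's handle: a steel cross-bar, 18 mm diameter, 36 mm long along the box's y, held 30 mm above the flap by one 12 mm stem at its middle, near the front edge; 155 mm from the hinge line towards the front and 39 mm above it when closed. Pinched by its two ends it can turn in the fingers as the flap swings.
- shaker (a joint): how far the shaker slide is pulled out, m: 0 home, stop at 0.070; it moves towards the box's front (-x). A spring pulls it home, 2.8 N at home rising to 10.5 N at the stop; let go, it returns by itself.
- shaker_grip (a point): centre of the upright grip of the shaker slide, a steel block 14 mm (box x) by 26 mm (box y) by 40 mm high, from 10 to 50 mm above the deck; the point is 30 mm above the deck.
- shaker_pointer (a point): tip of the small pointer sticking out 9 mm to the left (+y) from the foot of the shaker grip; moves with the slide.
- rider_mark (a point): nib tip of the marker, a small steel block (12 x 14 x 8 mm) on the rail along the deck's left edge, set 25 to 60 mm nearer the front than the pointer at home. The slide is at the mark when pointer and nib are side by side, level along the box's x (the nib stays 3 mm further left). Axes parallel to the box's. It can be pushed along its rail; leave it as set.
- filter_mid (a point): centre (half-way up) of the filter plate: aluminium frame 16 mm thick (x), 118 wide (y), 70 high, filled with white paper pleats; on the middle of its top edge a flat upright pull 12 mm thick (x), 30 wide (y), 37 high. Whole height 107 mm: the pull's middle is 35 mm above this point, the underside 53.5 mm below.
- filter: the same filter plate, origin at the centre of its underside. 110 to 225 g. It stands upright in either slot of the well (parallel to the box's axes, 2 to 3 mm of play), hidden until the flap is open; its pull ends 13 mm below the well's rim. It comes out straight up.
- blank_mid (a point): centre (half-way up) of the blanking plate in the other slot: a plain solid aluminium plate of the same 16 x 118 x 70 mm with a round knob (30 mm diameter) on a thin neck, 103 mm high in all.
- tray: square steel dust tray fixed to the bench, 160 x 160 mm, 30 mm high, 4 mm walls; origin at the centre of its underside, z up.
- bowl: bystander: turned wooden bowl, 130 mm wide, 55 mm high; origin at its underside
- glue: bystander: white glue bottle, 60 mm wide, 170 mm high; origin at its underside
- wax: bystander: flat round tin, 70 mm wide, 50 mm high; origin at its underside
- sander: bystander: cork sanding block with a wooden back, 65 x 110 x 36 mm; origin at its underside
- disc: bystander: round wooden turning blank, 110 mm wide, 40 mm high; origin at its underside
- chuckkey: bystander: T-shaped steel chuck key, 100 mm across, lying flat; origin at its underside
- gouge: bystander: turning tool with a wooden handle, 300 mm long, lying flat; origin at its underside
There are look-alikes about, which are no part of the job. Leave any pink look-alike of the tray alone.

How it is judged:
On the way, in this order (a step that is already met when the one before it is completed fails the run):
1. with the flap shut, the shaker slide's pointer is held level with the marker (within 6 mm) for about a second (x of shaker_pointer in the frame of rider_mark between -0.006 and 0.006 m and value of joint flap below 0.1 rad), for 0.7 s.
2. the shaker slide is back home (value of joint shaker below 0.006 m), for 0.1 s.
3. the flap is lifted well open (value of joint flap above 1.2 rad), for 0.1 s.
4. the filter plate is out of the well, gripped (z of filter_mid in the frame of dustbox above 0.185 m and contact force between the fingers and filter above 1 N), for 0.1 s.
At the end, for the whole second after the job is handed in: Filter plate gripped (over 1 N), upright within 0.3 rad, still (under 0.03 m/s), its centre within 50 mm of the tray centre seen from above and 120 to 290 mm above the bench, touching neither tray nor dust box; shaker home within 6 mm; blanking plate still down in its slot (contact force between the fingers and filter above 1 N and horizontal distance between filter_mid and tray below 0.05 m and height (world z) of filter_mid between 0.12 and 0.29 m and angle between filter_mid's own z axis and vertical below 0.3 rad and linear speed of filter below 0.03 m/s and contact force between filter and tray below 0.1 N and contact force between filter and dustbox below 0.1 N and value of joint shaker below 0.006 m and z of blank_mid in the frame of dustbox below 0.075 m); the arm keeps its last pose, push and grip.
It fails at once if the blanking plate was pulled or pushed out of its place (distance of blank_mid from where it was at the start of the episode above 0.02 m).
It fails at once if the marker was shifted along its rail (distance of rider_mark from where it was at the start of the episode above 0.008 m).
It fails at once if something else on the bench was moved more than 30 mm (distance of any of bowl, glue, wax, sander, disc, chuckkey, gouge from where it was at the start of the episode above 0.03 m).
It also fails if it takes over 72 s, if anything falls off the work surface, if the arm or the gripper's body presses on something with over 40 N, if the wrist force passes 120 N, or if a joint passes its speed limit or range.

## Robot

A 6-joint arm with a two-finger parallel gripper is mounted at the origin on the work surface. World frame = base frame: x ahead of the robot, y to its left, z up, the work surface at z = 0. Lengths are in m, angles in rad, forces in N, time in s.
With the tool pointing down it reaches from about 0.375 to 0.975 m from the base axis. Payload 3.8 kg.
Tool frame: the origin (TCP) lies midway between the tips of the shut fingers; the grasp point (between the pads) lies 19 mm behind it; z points along the fingers, y is the line along which they close (so a half turn about z gives the same grasp; the last joint's range is limited). The gripper opens to 85 mm and grips with 20 to 120 N. Pads are 22 mm wide; open, the fingers measure 114 mm over their backs; the gripper's body (76 mm by 85 mm) begins 54 mm behind the grasp point. The pads swing forward as they close: fully open they stand 13 mm farther back than shut.
Start: joints at [1.164, 0.264, 1.604, -0, 1.274, -0.037], TCP at [0.244, 0.629, 0.231] pointing down, gripper open.
Joint ranges: [-2.63, 2.63], [-0.94, 2.18], [0.31, 2.57], [-1.31, 4.45], [0, 2.66], [-2.55, 2.55]. Speed limits (rad/s): [2.57, 2.57, 3.14, 3.14, 3.14, 3.14].

## Interface

Orientations are given as a rotation vector (axis times angle).
In Python, from workcell import sensors, viewer, job gives the robot as it stands.
- The arm moves only by the shell command python3 -m inch 'ROWS' [FORCE]. ROWS is JSON, one flat list of numbers, 7 for each row, row after row: the shift along the tool's x, y, z in mm, then the turn, a rotation vector about the tool's x, y, z in degrees, then the finger opening in mm, from 0 to 85.4. A call has exactly 8 rows; each row shifts and turns the commanded pose from where the row before left it, along the tool's axes as they then stand; what a row does not reach is not made up. A row lasts 1/10 s, in which the tool goes at most 50 mm and 8.59 degrees, less where a joint would pass 70% of its speed; a pose out of reach is approached as far as the arm can. A call is refused whole if a number of a shift passes 50 or a number of a turn 8.59, either way. A call with a gripper value outside its range is refused whole. The fingers move at their own pace and stop on an object; FORCE is the grip in N (left out, the last holds). Time passes only in rows, so rows that do not move let the fingers close, or fill a call up. It gives the time, the measured TCP pose, the force, the opening and the grip force at its end, in the units of the state.
- sensors.read_state(): the state, without advancing time (a new reading comes with each control period).
- viewer.read_camera(name): name is "scene" or "top" or "wrist"; returns the picture (420x560x3 uint8, red, green, blue); there is no depth.
- viewer.camera_params(name): a dict with "K" (3x3 intrinsics, pixels), "world_to_cam" (4x4, takes a point from world to camera coordinates). Camera axes: x right, y down, z forward; pixel columns grow to the right and rows downward; lengths in m; the calibration is good to about 2 mm. A picture is of the moment at which its call begins: read the wrist's pose just before it. camera_params takes no time and is no camera call; for the wrist camera it gives the pose at the moment of the call.
- job.finish_job(): hands the job in; it is judged then, once.
The state is a dict: "time": time; "q": joint angles; "joint_vel": joint speeds; "joint_torque": joint torques, N m; "tool_pos": TCP position; "tcp_rot": TCP orientation; "wrist_force": force on the tool from outside, world axes, zero at the start; "torque": the same for the moment, N m; "width": opening from 0.0 (shut) to 1.0 (fully open); "grip_force": force on a finger pad.
Only numpy, scipy, OpenCV 4.12 (cv2) and the standard library are available. Lean on these libraries where they do the work, as an engineer would, in place of code of your own. Each camera call takes 0.05 s, during which the arm holds its last target. There are 200 camera calls.

## Working session

There is one attempt and no reset: what is moved stays moved. The work goes in short steps, Python scripts to look and compute and a shell command to move; the robot and the scene stay as the last step left them, time stands still between calls to the robot, and variables do not carry over. Pictures are saved under pics/ and viewed, at most 11 in all, crops included, and the job is handed in when it is done.

```bash
mkdir -p pics; ls
python3 - <<'E'
from workcell import sensors, viewer
import cv2,numpy as np
s=sensors.read_state();print(s['time'],s['tool_pos'],s['tcp_rot'],s['width'])
for n in('scene','top'):
    im=viewer.read_camera(n);cv2.imwrite(f'pics/{n}0.png',im[:,:,::-1]);p=viewer.camera_params(n)
    print(n,np.round(p['K'],1).tolist(),np.round(p['world_to_cam'],4).tolist())
E
```

```text
pics
0.0 [0.24365536 0.62867698 0.22990633] [-0.57746564 -3.08755309  0.00356914] 0.9981136344418522
scene [[442.2, 0.0, 287.0], [0.0, 442.2, 201.6], [0.0, 0.0, 1.0]] [[-0.8516, 0.5242, -0.0048, 0.4465], [0.3139, 0.5026, -0.8055, -0.0132], [-0.4198, -0.6874, -0.5926, 1.3456], [0.0, 0.0, 0.0, 1.0]]
top [[524.6, 0.0, 273.0], [0.0, 524.6, 214.4], [0.0, 0.0, 1.0]] [[0.001, -1.0, -0.0025, -0.0626], [-0.9938, -0.0007, -0.1115, 0.4947], [0.1115, 0.0026, -0.9938, 1.3474], [0.0, 0.0, 0.0, 1.0]]
```

View pics/top0.png

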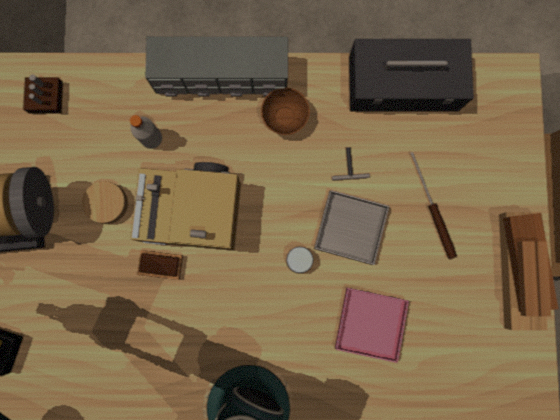

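View pics/scene0.png

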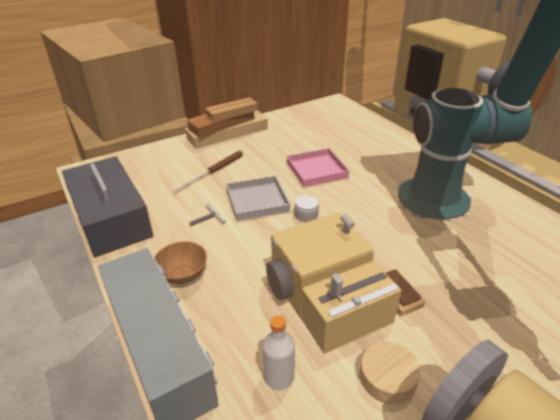

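The top view shows the dust box at about (188,208), the steel tray at (352,227), the flap handle at (198,233) and the shaker deck on the left at about (150,205). I'll enlarge both views.

Run:
```python
import cv2,numpy as np
a=cv2.imread('pics/top0.png')[155:285,125:245];b=cv2.imread('pics/scene0.png')[205:345,260:410]
a=cv2.resize(a,None,fx=3.3,fy=4.5,interpolation=cv2.INTER_CUBIC) if 0 else cv2.resize(a,None,fx=3.3,fy=3.3,interpolation=cv2.INTER_CUBIC)
b=cv2.resize(b,None,fx=2.6,fy=2.6,interpolation=cv2.INTER_CUBIC)
c=np.zeros((440,800,3),np.uint8);c[:a.shape[0],:a.shape[1]]=a;c[:b.shape[0],400:400+b.shape[1]]=b[:, :400]
cv2.imwrite('pics/c1.png',np.clip(c*1.5,0,255))
```

```text
[ WARN:0@0.088] global loadsave.cpp:1063 imwrite_ Unsupported depth image for selected encoder is fallbacked to CV_8U.
```

View pics/c1.png

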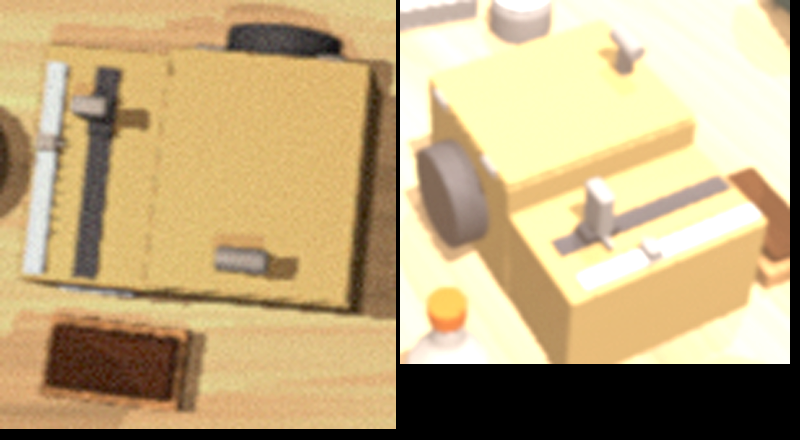

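Zoomed: handle at crop (241,259), shaker grip top (90,104), marker on the white rail (48,142), and flap corners (371,62), (350,305) and (147,290).

```bash
cat > h.py <<'E'
import numpy as np
from workcell import sensors, viewer
from scipy.spatial.transform import Rotation as R
def ray(p,px):
    M=np.array(p['world_to_cam']);r=M[:3,:3].T
    return -r@M[:3,3], r@np.linalg.inv(p['K'])@[px[0],px[1],1]
def hit(p,px,z):
    o,d=ray(p,px);return o+d*(z-o[2])/d[2]
def tri(*pp):
    A=np.zeros((3,3));b=np.zeros(3)
    for p,px in pp:
        o,d=ray(p,px);d/=np.linalg.norm(d);Q=np.eye(3)-np.outer(d,d);A+=Q;b+=Q@o
    return np.linalg.solve(A,b)
def proj(p,X):
    M=np.array(p['world_to_cam']);c=M[:3,:3]@X+M[:3,3];c=np.array(p['K'])@c;return c[:2]/c[2]
def togo(pos,rot=None):
    "shift in current tool axes, mm"
    s=sensors.read_state();r=R.from_rotvec(s['tcp_rot'])
    out=r.inv().apply(np.array(pos)-s['tool_pos'])*1000
    return np.round(out,1)
E
python3 - <<'E'
from h import *
import cv2
T=viewer.camera_params('top');S=viewer.camera_params('scene');W=viewer.camera_params('wrist')
t=lambda x,y:(x/3.3+125-.35,y/3.3+155-.35)
s=lambda x,y:((x-400)/2.6+260-.3,y/2.6+205-.3)
np.set_printoptions(precision=4,suppress=True)
c={n:hit(T,t(*p),.137) for n,p in dict(br=(371,62),fr=(350,305),fl=(147,290),bl=(168,48)).items()}
for n in c:print(n,c[n])
d=c['br']-c['fr'];print('yaw',np.degrees(np.arctan2(d[1],d[0])),np.linalg.norm(d)); d=c['fl']-c['fr'];print('yaw',np.degrees(np.arctan2(-d[0],d[1])),np.linalg.norm(d))
print('deck',hit(T,t(48,45),.105),hit(T,t(25,277),.105))
print('handle',tri((T,t(241,259)),(S,s(628,45))),hit(T,t(241,259),.167))
print('griptop',tri((T,t(90,104)),(S,s(600,183))),hit(T,t(90,104),.155))
print('mark',tri((T,t(48,142)),(S,s(652,248))),hit(T,t(48,142),.115))
# tray
im=viewer.read_camera('top');hsv=cv2.cvtColor(im,cv2.COLOR_RGB2HSV)
m=((hsv[...,1]<75)&(hsv[...,2]>40)).astype(np.uint8)*255;m[:185]=0;m[270:]=0;m[:,:310]=0;m[:,400:]=0
m=cv2.morphologyEx(m,cv2.MORPH_CLOSE,np.ones((9,9)))
k=max(cv2.findContours(m,0,2)[0],key=cv2.contourArea);b=cv2.minAreaRect(k);print(b)
for p in cv2.boxPoints(b):print(hit(T,p,.03))
print('tray',hit(T,b[0],.03))
print('wrist',np.array(W['K']),np.array(W['world_to_cam']))
print(R.from_rotvec(sensors.read_state()['tcp_rot']).as_matrix())
E
```

```text
br [0.5827 0.0249 0.137 ]
fr [0.4037 0.0386 0.137 ]
fl [0.4145 0.1863 0.137 ]
bl [0.5931 0.1749 0.137 ]
yaw -4.374972643481708 0.17953716824760924
yaw -4.168878415442497 0.1480243488701815
deck [0.6018 0.272  0.105 ] [0.4259 0.2839 0.105 ]
handle [0.435  0.1137 0.1675] [0.4348 0.1139 0.167 ]
griptop [0.5479 0.2258 0.1593] [0.5483 0.2271 0.155 ]
mark [0.5265 0.2673 0.1141] [0.5262 0.2672 0.115 ]
((351.34381103515625, 227.27410888671875), (62.17724609375, 62.12190246582031), 14.42077350616455)
[ 0.4026 -0.1675  0.03  ]
[ 0.5606 -0.2094  0.03  ]
[ 0.5197 -0.3667  0.03  ]
[ 0.3627 -0.3229  0.03  ]
tray [ 0.4609 -0.2666  0.03  ]
wrist [[307.8488   0.     279.616 ]
 [  0.     307.8488 205.5314]
 [  0.       0.       1.    ]] [[ 0.3615  0.9324 -0.0031 -0.6734]
 [ 0.8836 -0.3415  0.3204 -0.0404]
 [ 0.2977 -0.1186 -0.9473  0.3823]
 [ 0.      0.      0.      1.    ]]
[[-0.9324  0.3615 -0.0007]
 [ 0.3615  0.9324 -0.0016]
 [ 0.0001 -0.0017 -1.    ]]
```

```bash
python3 -m inch '[-26.8,-16.6,-1.2,0,0,0,85,-26.8,-16.6,-1.2,0,0,0,85,-26.8,-16.6,-1.2,0,0,0,85,-26.8,-16.6,-1.2,0,0,0,85,-26.8,-16.6,-1.2,0,0,0,85,-26.8,-16.6,-1.2,0,0,0,85,-26.8,-16.6,-1.2,0,0,0,85,-26.8,-16.6,-1.2,0,0,0,85]'
python3 -m inch '[-26.8,-16.6,-1.2,0,0,0,60,-26.8,-16.6,-1.2,0,0,0,60,-26.8,-16.6,-1.2,0,0,0,60,-26.8,-16.6,-1.2,0,0,0,60,-26.8,-16.6,-1.2,0,0,0,60,-26.8,-16.6,-1.2,0,0,0,60,-26.8,-16.6,-1.2,0,0,0,60,-26.8,-16.6,-1.2,0,0,0,60]'
python3 -m inch '[0,0,0,0,0,8.2,50,0,0,0,0,0,8.2,50,0,0,0,0,0,8.2,50,0,0,0,0,0,8.2,50,0,0,0,0,0,8.2,50,0,0,0,0,0,8.2,50,0,0,0,0,0,8.2,50,0,0,0,0,0,8.2,50]'
python3 -m inch '[0,0,0,0,0,7.4,50,0,0,0,0,0,0,50,0,0,0,0,0,0,50,0,0,0,0,0,0,50,0,0,0,0,0,0,50,0,0,0,0,0,0,50,0,0,0,0,0,0,50,0,0,0,0,0,0,50]'
python3 - <<'E'
from h import *
import cv2,json
s=sensors.read_state();W=viewer.camera_params('wrist');im=viewer.read_camera('wrist')
cv2.imwrite('pics/w1.png',im[:,:,::-1]);json.dump({k:np.array(v).tolist() for k,v in W.items()},open('w1.json','w'))
print(s['tool_pos'],R.from_rotvec(s['tcp_rot']).as_matrix().round(3).tolist(),s['q'],s['wrist_force'])
E
```

```text
time: 0.95
tool_pos: [0.3963, 0.4268, 0.2406]
tcp_rot: [-0.577, -3.088, 0.001]
wrist_force: [-0.2, -0.8, 0.6]
width: 0.995
grip_force: 0.0
time: 1.75
tool_pos: [0.5482, 0.2255, 0.2502]
tcp_rot: [-0.578, -3.087, 0.0]
wrist_force: [0.4, 0.5, -0.3]
width: 0.703
grip_force: 0.0
time: 2.55
tool_pos: [0.5475, 0.2266, 0.25]
tcp_rot: [-2.165, -2.276, 0.001]
wrist_force: [-0.1, 0.6, 0.3]
width: 0.586
grip_force: 0.0
time: 3.35
tool_pos: [0.5478, 0.2267, 0.2505]
tcp_rot: [2.301, 2.139, 0.0]
wrist_force: [0.6, -0.3, 0.7]
width: 0.587
grip_force: 0.0
[0.54779172 0.22674529 0.25050133] [[0.073, 0.997, 0.0], [0.997, -0.073, 0.0], [0.0, 0.0, -1.0]] [3.50441814e-01 9.80889424e-02 1.76250425e+00 1.63993109e-07
 1.28096905e+00 4.23248682e-01] [ 0.60583091 -0.33416512  0.69587163]
```

View pics/w1.png

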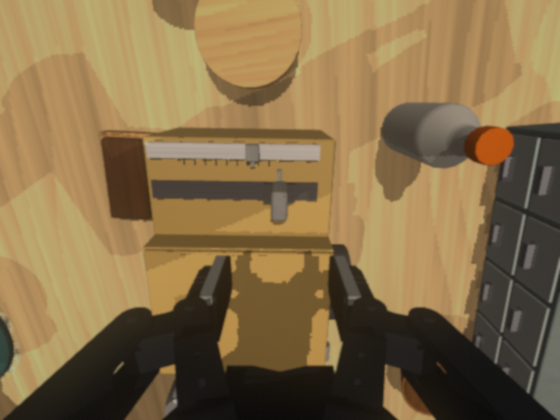

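Wrist view: grip top at (280,208), pointer tip near (280,170), and marker nib near (253,168). The fingers straddle the grip. I'll zoom in on the pointer and nib.

Run:
```python
import cv2
a=cv2.imread('pics/w1.png')[135:235,230:310];cv2.imwrite('pics/w1c.png',cv2.resize(a,None,fx=6,fy=6,interpolation=cv2.INTER_CUBIC))
```

```text
(no output)
```

View pics/w1c.png

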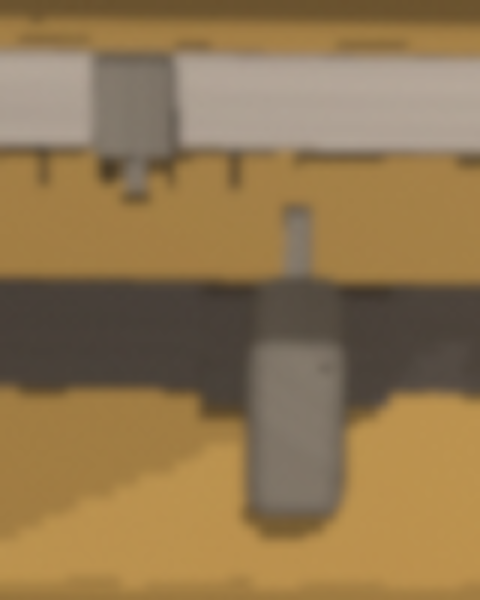

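Run:
```python
from h import *
import json
W=json.load(open('w1.json'));a=np.radians(-4.2);ex=np.array([np.cos(a),np.sin(a),0]);ey=np.array([-np.sin(a),np.cos(a),0])
O=np.array([.502,.156,0])
f=lambda px,z:np.round([(hit(W,px,z)-O)@ex*1000,(hit(W,px,z)-O)@ey*1000],1)
for z in(.112,.118):print(z,f((279.1,169.1),z),f((252.1,167.6),z))
print('griptop',f((279.3,206.5),.155),'rail ends dir',hit(W,(149,143),.11)-hit(W,(320,145.5),.11))
T=viewer.camera_params('top');S=viewer.camera_params('scene')
print(proj(W,hit(W,(279,206),.155)))
```

```text
0.112 [38.3 97.1] [13.3 98.4]
0.118 [38.3 98.3] [13.8 99.7]
griptop [38.6 75.1] rail ends dir [-0.15514675  0.01355446  0.        ]
[279. 206.]
```

```bash
python3 -m inch '[0,-0.2,16,0,0,0,45,0,-0.2,16,0,0,0,45,0,-0.2,16,0,0,0,45,0,-0.2,16,0,0,0,45,0,-0.2,16,0,0,0,45,0,0,16,0,0,0,45,0,0,16,0,0,0,45,0,0,13,0,0,0,45]'
python3 -m inch '[0,0,0,0,0,0,10,0,0,0,0,0,0,10,0,0,0,0,0,0,10,0,0,0,0,0,0,10,0,0,0,0,0,0,10,0,0,0,0,0,0,10,0,0,0,0,0,0,10,0,0,0,0,0,0,10]' 40
python3 - <<'E'
from h import *
import cv2,json
s=sensors.read_state();W=viewer.camera_params('wrist');im=viewer.read_camera('wrist')
cv2.imwrite('pics/w2.png',im[:,:,::-1]);json.dump({k:np.array(v).tolist() for k,v in W.items()},open('w2.json','w'))
E
```

```text
time: 4.2
tool_pos: [0.5464, 0.2266, 0.1237]
tcp_rot: [-2.301, -2.138, 0.002]
wrist_force: [0.5, -0.2, -1.3]
width: 0.527
grip_force: 0.0
time: 5.0
tool_pos: [0.5471, 0.2269, 0.1256]
tcp_rot: [2.301, 2.138, 0.001]
wrist_force: [1.5, 0.9, -4.8]
width: 0.159
grip_force: 41.9
```

View pics/w2.png

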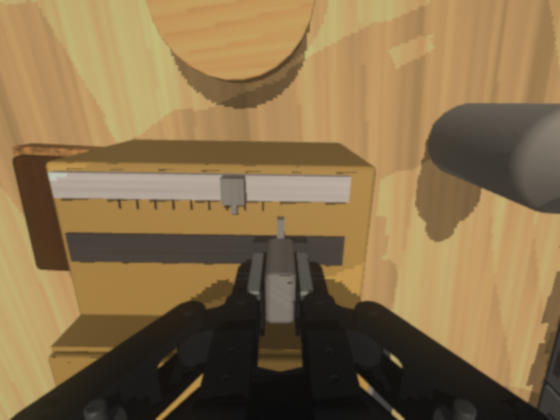

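Gripped at about 14 mm. The pointer tip is at about (281,218) and the nib at about (235,213).

Run:
```python
from h import *
import json,cv2
W=json.load(open('w2.json'));a=np.radians(-4.2);ex=np.array([np.cos(a),np.sin(a),0])
im=cv2.imread('pics/w2.png').astype(int).sum(2)
print(im[211,226:246].tolist());print(im[213,226:246].tolist());print(im[221,272:292].tolist());print(im[219,272:292].tolist())
for z in(.110,.115,.120):print(z,(hit(W,(280.6,217),z)-hit(W,(235,214),z))@ex*1000)
```

```text
[352, 347, 351, 364, 371, 371, 369, 369, 365, 348, 299, 286, 330, 363, 369, 370, 370, 362, 347, 345]
[369, 369, 369, 370, 369, 366, 352, 343, 339, 325, 292, 267, 295, 342, 365, 371, 371, 371, 371, 371]
[371, 371, 371, 371, 372, 370, 369, 366, 366, 366, 367, 370, 374, 373, 373, 373, 372, 373, 373, 373]
[371, 373, 371, 370, 356, 327, 303, 297, 295, 295, 298, 313, 341, 364, 370, 373, 373, 374, 373, 374]
0.11 25.05939009163362
0.115 24.269527196081306
0.12 23.47966430052899
```

```bash
python3 -m inch '[0,-4,0,0,0,0,10,0,-4,0,0,0,0,10,0,-4,0,0,0,0,10,0,-4,0,0,0,0,10,0,-4,0,0,0,0,10,0,-4,0,0,0,0,10,0,-1.5,0,0,0,0,10,0,0,0,0,0,0,10]'
python3 - <<'E'
from h import *
import cv2,json
im=viewer.read_camera('wrist')[:,:,::-1]
cv2.imwrite('pics/w3.png',im);cv2.imwrite('pics/w3c.png',cv2.resize(im[150:290,200:360],None,fx=4,fy=4,interpolation=cv2.INTER_CUBIC))
E
```

```text
time: 5.85
tool_pos: [0.5215, 0.2291, 0.1257]
tcp_rot: [2.301, 2.139, 0.003]
wrist_force: [5.1, 1.9, -7.4]
width: 0.154
grip_force: 41.7
```

View pics/w3c.png

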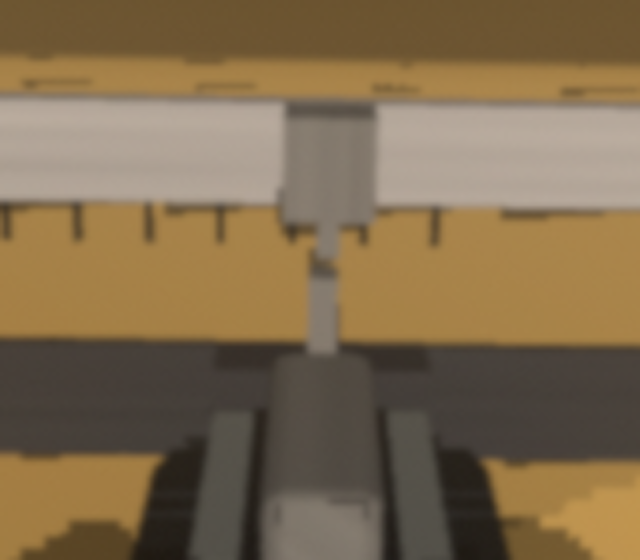

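The pointer and nib are level to within 1 mm. I'll hold, return the slide home, release and rise.

```bash
python3 -m inch '[0,0,0,0,0,0,10,0,0,0,0,0,0,10,0,0,0,0,0,0,10,0,0,0,0,0,0,10,0,0,0,0,0,0,10,0,0,0,0,0,0,10,0,0,0,0,0,0,10,0,0,0,0,0,0,10]'
python3 -m inch '[0,0,0,0,0,0,10,0,0,0,0,0,0,10,0,0,0,0,0,0,10,0,0,0,0,0,0,10,0,4,0,0,0,0,10,0,6,0,0,0,0,10,0,7,0,0,0,0,10,0,7,0,0,0,0,10]'
python3 -m inch '[0,0.5,0,0,0,0,10,0,0,0,0,0,0,45,0,0,0,0,0,0,45,0,0,0,0,0,0,45,0,0,0,0,0,0,45,0,0,0,0,0,0,45,0,0,0,0,0,0,45,0,0,-4,0,0,0,45]'
python3 -m inch '[0,0,-16,0,0,0,45,0,0,-16,0,0,0,45,0,0,-16,0,0,0,45,0,0,-16,0,0,0,45,0,0,-16,0,0,0,45,0,0,-12,0,0,0,45,0,0,0,0,0,-8.5,50,0,0,0,0,0,-8.5,50]'
python3 - <<'E'
from h import *
import cv2
im=viewer.read_camera('wrist')[:,:,::-1];cv2.imwrite('pics/w4.png',im)
E
```

```text
time: 6.7
tool_pos: [0.5217, 0.2291, 0.1257]
tcp_rot: [2.301, 2.139, 0.003]
wrist_force: [5.2, 2.1, -6.9]
width: 0.154
grip_force: 41.6
time: 7.5
tool_pos: [0.5457, 0.227, 0.1256]
tcp_rot: [-2.301, -2.138, 0.0]
wrist_force: [2.5, 1.0, -3.0]
width: 0.153
grip_force: 42.1
time: 8.3
tool_pos: [0.5452, 0.2267, 0.129]
tcp_rot: [-2.301, -2.139, 0.002]
wrist_force: [-0.3, 0.4, 0.5]
width: 0.524
grip_force: 0.0
time: 9.1
tool_pos: [0.5462, 0.227, 0.223]
tcp_rot: [1.952, 2.461, 0.002]
wrist_force: [0.3, 0.1, -0.3]
width: 0.585
grip_force: 0.0
```

```bash
python3 -m inch '[0,0,0,0,0,-8.5,60,0,0,0,0,0,-8.5,60,0,0,0,0,0,-8.5,60,0,0,0,0,0,-8.5,60,0,0,0,0,0,-8.5,60,0,0,0,0,0,-8.5,60,0,0,0,0,0,-8.5,60,0,0,0,0,0,-8.5,60]'
python3 -m inch '[0,0,0,0,0,-5,60,14.7,-17.3,0,0,0,0,60,14.7,-17.3,0,0,0,0,60,14.7,-17.3,0,0,0,0,60,14.7,-17.3,0,0,0,0,60,14.7,-17.3,0,0,0,0,60,14.7,-17.3,0,0,0,0,60,14.7,-17.3,0,0,0,0,60]'
python3 -m inch '[0,0,6,0,0,0,60,0,0,6,0,0,0,60,0,0,6,0,0,0,60,0,0,0,0,0,0,60,0,0,0,0,0,0,60,0,0,0,0,0,0,60,0,0,0,0,0,0,60,0,0,0,0,0,0,60]'
python3 - <<'E'
from h import *
import cv2,json
s=sensors.read_state();print(s['tool_pos'],R.from_rotvec(s['tcp_rot']).as_matrix().round(3).tolist());W=viewer.camera_params('wrist');im=viewer.read_camera('wrist')
cv2.imwrite('pics/w5.png',im[:,:,::-1]);json.dump({k:np.array(v).tolist() for k,v in W.items()},open('w5.json','w'))
print(proj(W,np.array([.435,.1138,.167])))
E
```

```text
time: 9.95
tool_pos: [0.5457, 0.2268, 0.2217]
tcp_rot: [-0.247, -3.131, 0.0]
wrist_force: [-0.3, -0.0, 0.3]
width: 0.702
grip_force: 0.0
time: 10.75
tool_pos: [0.4335, 0.113, 0.2218]
tcp_rot: [-0.119, -3.139, 0.0]
wrist_force: [-0.7, -0.1, 0.0]
width: 0.702
grip_force: 0.0
time: 11.55
tool_pos: [0.4345, 0.1138, 0.2037]
tcp_rot: [0.115, 3.139, 0.0]
wrist_force: [0.2, -0.2, 0.8]
width: 0.706
grip_force: 0.0
[0.43454315 0.11376002 0.20368354] [[-0.997, 0.073, 0.0], [0.073, 0.997, 0.0], [-0.0, 0.0, -1.0]]
[279.34021406 240.81040927]
```

View pics/w5.png

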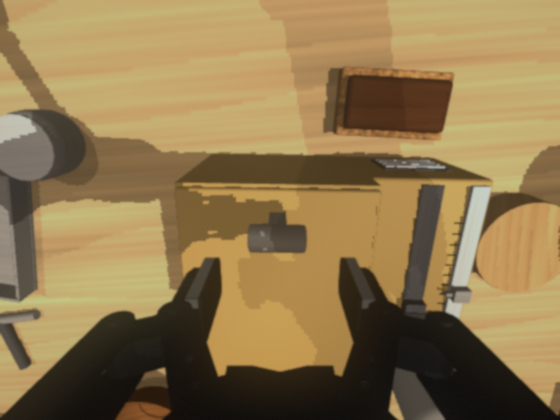

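The handle is at about (277,238), against a prediction of (279,241), so it's centred between the fingers. I'll descend, pinch the bar and compute the arc.

```bash
python3 -m inch '[0,0,10,0,0,0,52,0,0,10,0,0,0,52,0,0,10,0,0,0,52,0,0,10,0,0,0,52,0,0,9,0,0,0,52,0,0,8,0,0,0,52,0,0,0,0,0,0,52,0,0,0,0,0,0,52]'
python3 -m inch '[0,0,0,0,0,0,30,0,0,0,0,0,0,30,0,0,0,0,0,0,30,0,0,0,0,0,0,30,0,0,0,0,0,0,30,0,0,0,0,0,0,30,0,0,0,0,0,0,30,0,0,0,0,0,0,30]' 40
python3 - <<'E'
import numpy as np
t=np.arange(25)*.07
P=np.c_[-155*np.cos(t)+39*np.sin(t),155*np.sin(t)+39*np.cos(t)]
print((-np.diff(P,axis=0)).round(1).tolist())
E
```

```text
time: 12.4
tool_pos: [0.4343, 0.1136, 0.1463]
tcp_rot: [-0.115, -3.139, 0.0]
wrist_force: [-0.3, 0.7, 0.1]
width: 0.608
grip_force: 0.0
time: 13.2
tool_pos: [0.4346, 0.112, 0.1474]
tcp_rot: [0.114, 3.139, -0.005]
wrist_force: [-0.9, -6.5, 3.2]
width: 0.411
grip_force: 40.4
[[-3.1, -10.7], [-3.9, -10.5], [-4.6, -10.2], [-5.3, -9.9], [-6.0, -9.5], [-6.6, -9.0], [-7.2, -8.5], [-7.8, -8.0], [-8.3, -7.5], [-8.8, -6.9], [-9.3, -6.2], [-9.7, -5.6], [-10.1, -4.9], [-10.4, -4.1], [-10.7, -3.4], [-10.9, -2.7], [-11.0, -1.9], [-11.1, -1.1], [-11.2, -0.3], [-11.2, 0.5], [-11.1, 1.2], [-11.0, 2.0], [-10.8, 2.8], [-10.6, 3.5]]
```

```bash
python3 -m inch '[-3.1,-1.5,-10.7,0,0,0,30,-3.9,0,-10.5,0,0,0,30,-4.6,0,-10.2,0,0,0,30,-5.3,0,-9.9,0,0,0,30,-6.0,0,-9.5,0,0,0,30,-6.6,0,-9.0,0,0,0,30,-7.2,0,-8.5,0,0,0,30,-7.8,0,-8.0,0,0,0,30]'
```

```text
time: 14.0
tool_pos: [0.4782, 0.1081, 0.2232]
tcp_rot: [-0.114, -3.137, 0.003]
wrist_force: [-2.1, -4.2, -4.5]
width: 0.41
grip_force: 40.3
```

```bash
python3 -m inch '[-8.3,0,-7.5,0,0,0,30,-8.8,0,-6.9,0,0,0,30,-9.3,0,-6.2,0,0,0,30,-9.7,0,-5.6,0,0,0,30,-10.1,0,-4.9,0,0,0,30,-10.4,0,-4.1,0,0,0,30,-10.7,0,-3.4,0,0,0,30,-10.9,0,-2.7,0,0,0,30]'
```

```text
time: 14.8
tool_pos: [0.5564, 0.1012, 0.2647]
tcp_rot: [-0.115, -3.137, 0.006]
wrist_force: [-5.0, -7.9, -2.8]
width: 0.411
grip_force: 40.1
```

```bash
python3 -m inch '[-11,-0.5,-1.9,0,0,0,30,-11.1,-0.5,-1.1,0,0,0,30,-11.2,-0.5,-0.3,0,0,0,30,-11.2,0,0.5,0,0,0,30,-11.1,0,1.2,0,0,0,30,-11,0,2,0,0,0,30,-10.8,0,2.8,0,0,0,30,0,0,0,0,0,0,30]'
python3 - <<'E'
from h import *
import cv2
im=viewer.read_camera('scene')[:,:,::-1];t=viewer.read_camera('top')[:,:,::-1]
c=np.hstack([cv2.resize(im[150:350,230:420],None,fx=2,fy=2),cv2.resize(t[140:290,100:260],None,fx=2.5,fy=2.667)]);cv2.imwrite('pics/f1.png',c)
E
```

```text
time: 15.6
tool_pos: [0.6357, 0.0941, 0.262]
tcp_rot: [0.115, 3.138, -0.004]
wrist_force: [-0.5, -6.2, -1.8]
width: 0.409
grip_force: 40.4
```

View pics/f1.png

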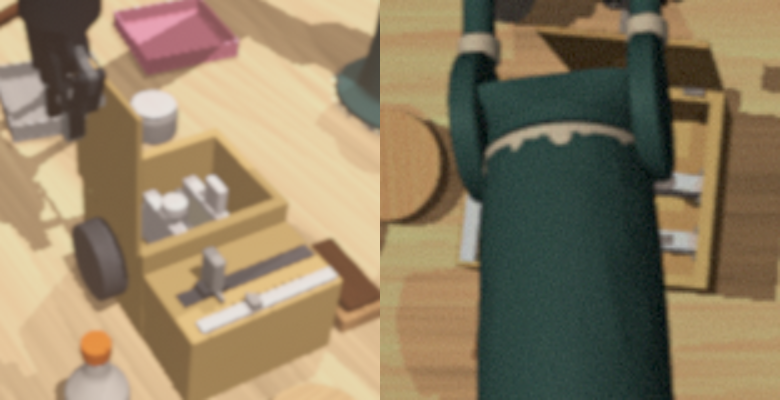

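The flap stands upright. The flat pull is in the front slot and the round knob in the rear one. I'll release, rise and go over the front slot.

```bash
python3 -m inch '[0,0,0,0,0,0,56,0,0,0,0,0,0,56,0,0,0,0,0,0,56,0,0,0,0,0,0,56,0,0,-10,0,0,0,56,0,0,-20,0,0,0,56,0,0,-25,0,0,0,56,0,0,-25,0,0,0,56]'
python3 -m inch '[22,0,0,0,0,0,56,26,0,0,0,0,0,56,26,0,0,0,0,0,56,26,0,0,0,0,0,56,26,0,0,0,0,0,56,26,0,0,0,0,0,56,26,0,0,0,0,0,56,4,0,0,0,0,0,56]'
python3 -m inch '[0,2,20,0,0,0,56,0,0,20,0,0,0,56,0,0,20,0,0,0,56,0,0,20,0,0,0,56,0,0,20,0,0,0,56,0,0,20,0,0,0,56,0,0,0,0,0,0,56,0,0,0,0,0,0,56]'
python3 - <<'E'
from h import *
import cv2,json
s=sensors.read_state();print(s['tool_pos']);W=viewer.camera_params('wrist');im=viewer.read_camera('wrist')
cv2.imwrite('pics/w6.png',im[:,:,::-1]);json.dump({k:np.array(v).tolist() for k,v in W.items()},open('w6.json','w'))
print(proj(W,np.array([.4535,.1094,.117])))
E
```

```text
time: 16.5
tool_pos: [0.6336, 0.0963, 0.3424]
tcp_rot: [0.114, 3.139, 0.0]
wrist_force: [-0.2, -0.6, 0.2]
width: 0.655
grip_force: 0.0
time: 17.3
tool_pos: [0.4503, 0.1097, 0.3422]
tcp_rot: [0.113, 3.138, 0.001]
wrist_force: [0.9, -0.1, 0.3]
width: 0.65
grip_force: 0.0
time: 18.1
tool_pos: [0.4528, 0.1113, 0.2213]
tcp_rot: [0.115, 3.139, -0.0]
wrist_force: [0.3, -0.2, -0.3]
width: 0.655
grip_force: 0.0
[0.45283692 0.1113256  0.22134174]
[277.15249404 207.02358882]
```

View pics/w6.png

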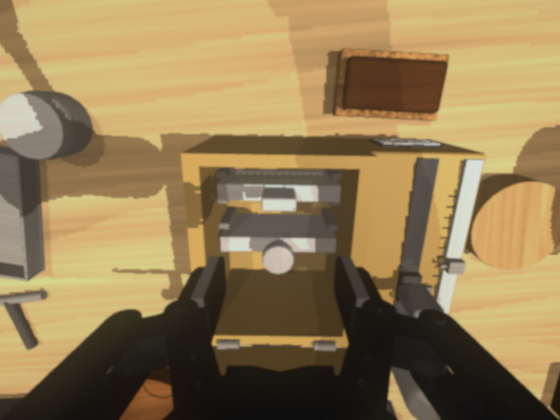

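The pull top is at about (279,202), 3 mm nearer the front than predicted. I'll go down on it with a 2.5 mm correction.

```bash
python3 -m inch '[2.5,-0.5,20,0,0,0,50,0,0,20,0,0,0,50,0,0,20,0,0,0,50,0,0,20,0,0,0,50,0,0,16,0,0,0,50,0,0,14,0,0,0,50,0,0,14,0,0,0,50,0,0,14,0,0,0,50]'
python3 -m inch '[0,0,0,0,0,0,20,0,0,0,0,0,0,20,0,0,0,0,0,0,20,0,0,0,0,0,0,20,0,0,0,0,0,0,20,0,0,0,0,0,0,20,0,0,0,0,0,0,20,0,0,0,0,0,0,20]' 60
```

```text
time: 18.95
tool_pos: [0.4513, 0.1113, 0.0836]
tcp_rot: [0.115, 3.137, 0.001]
wrist_force: [-0.1, -0.1, -0.4]
width: 0.586
grip_force: 0.0
time: 19.75
tool_pos: [0.4498, 0.111, 0.083]
tcp_rot: [0.115, 3.139, 0.0]
wrist_force: [-0.6, -0.1, -0.4]
width: 0.341
grip_force: 60.3
```

```bash
python3 -m inch '[0,0,-6,0,0,0,20,0,0,-8,0,0,0,20,0,0,-8,0,0,0,20,0,0,-8,0,0,0,20,0,0,-8,0,0,0,20,0,0,-8,0,0,0,20,0,0,-8,0,0,0,20,0,0,-8,0,0,0,20]'
python3 -m inch '[0,0,-14,0,0,0,20,0,0,-14,0,0,0,20,0,0,-14,0,0,0,20,0,0,-14,0,0,0,20,0,0,-14,0,0,0,20,0,0,-14,0,0,0,20,0,0,-14,0,0,0,20,0,0,0,0,0,0,20]'
```

```text
time: 20.55
tool_pos: [0.4497, 0.111, 0.1456]
tcp_rot: [0.115, 3.139, -0.0]
wrist_force: [-0.4, -0.7, -0.2]
width: 0.342
grip_force: 60.3
time: 21.35
tool_pos: [0.4514, 0.1113, 0.2458]
tcp_rot: [0.115, 3.135, 0.002]
wrist_force: [0.9, -0.0, -1.5]
width: 0.338
grip_force: 60.3
```

```bash
python3 -m inch '[-1,-8,0,0,0,0,20,-1.5,-16,0,0,0,0,20,-2.5,-25,0,0,0,0,20,-2.5,-26,0,0,0,0,20,-2.5,-26,0,0,0,0,20,-2.5,-26,0,0,0,0,20,-2.5,-26,0,0,0,0,20,-2.5,-26,0,0,0,0,20]'
python3 -m inch '[-2.5,-26,0,0,0,0,20,-2.5,-26,0,0,0,0,20,-2.5,-26,0,0,0,0,20,-2.5,-26,0,0,0,0,20,-2.5,-26,0,0,0,0,20,-2.5,-25,0,0,0,0,20,-2,-18,0,0,0,0,20,-1,-10,0,0,0,0,20]'
python3 -m inch '[-2,-14,3,0,0,0,20,0,0,4,0,0,0,20,0,0,5,0,0,0,20,0,0,5,0,0,0,20,0,0,4,0,0,0,20,0,0,4,0,0,0,20,0,0,3,0,0,0,20,0,0,0,0,0,0,20]'
python3 -m inch '[0,0,0,0,0,0,20,0,0,0,0,0,0,20,0,0,0,0,0,0,20,0,0,0,0,0,0,20,0,0,0,0,0,0,20,0,0,0,0,0,0,20,0,0,0,0,0,0,20,0,0,0,0,0,0,20]'
python3 - <<'E'
from h import *
import cv2
im=viewer.read_camera('scene')[:,:,::-1];cv2.imwrite('pics/end.png',im)
E
```

```text
time: 22.15
tool_pos: [0.4531, -0.0702, 0.2416]
tcp_rot: [-0.115, -3.137, -0.0]
wrist_force: [0.3, 1.5, -1.6]
width: 0.338
grip_force: 60.3
time: 22.95
tool_pos: [0.4581, -0.254, 0.2419]
tcp_rot: [-0.117, -3.138, -0.001]
wrist_force: [-0.2, -0.2, -1.2]
width: 0.341
grip_force: 60.3
time: 23.75
tool_pos: [0.4594, -0.2663, 0.2143]
tcp_rot: [-0.114, -3.139, -0.001]
wrist_force: [-0.2, -0.3, -0.9]
width: 0.344
grip_force: 60.3
time: 24.55
tool_pos: [0.4597, -0.2667, 0.2148]
tcp_rot: [-0.115, -3.139, -0.0]
wrist_force: [0.0, 0.6, -0.8]
width: 0.34
grip_force: 60.3
```

View pics/end.png

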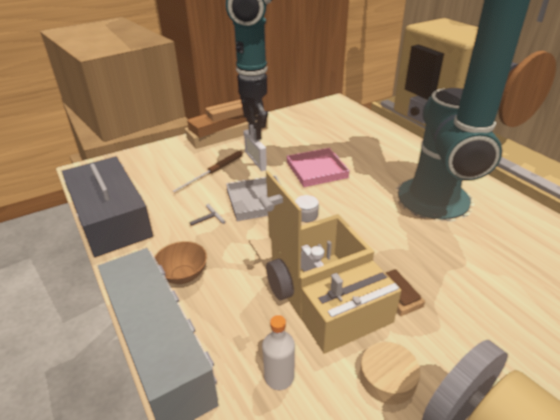

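The plate hangs upright in the fingers at about (256,150), above the tray. The round knob is still in the well, and the shaker is home. Handing in.

```bash
python3 -c "
from workcell import job
print(job.finish_job())"
```

```text
the job is handed in; nothing more can be done
None
```

I handed the job in at about 25 s of the 72 s limit: slide held level with the marker and returned home, flap open, and the filter plate gripped upright and still over the middle of the dust tray. The hand-in returned no verdict, so I can't confirm how it was judged.

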